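Clip the snap-hook carrying handle on to the tree slice's lifting eye

TASK

The round tree slice is ready to be carried off to the finishing room: take the carrying handle with the sprung snap hook (the one with the bar-shaped wooden grip) and press it straight down over the lifting eye of the round slice, until the gate has passed the eye and sprung shut beneath it. Let go and leave the handle standing upright on the slice, clipped on; leave the eye on the plank alone and do not knock over the open hook with the round knob.

Things in the scene. Friction and masses are not known exactly. Their poses are not given: they have to be found in the camera images.
- snap_grip (a point): Centre of the wooden bar grip of the loose snap-hook handle (0.3-0.45 kg, standing upright, 142 mm tall). Grip 90 mm long (x), 26 wide (y), 30 high; take it across y from above. It is 127 mm above the soles of two feet, 18 x 40 mm, at x = +-31. Between: steel arch of 14 mm bar in the x-z plane, legs at x = +-29, crown's underside 92 mm above the soles, mouth below 30 mm wide (x -16 to 14).
- gate (a joint): The snap hook's gate: 7 mm steel rod across the mouth, 22 mm above the soles, hinged at x = -22 mm. 0 = shut; a push of 4 to 8 N from below (more than the handle's weight) swings it up into the arch, at most 1.45 rad. A bar coming up the mouth frees it when the bar's centre is 53-65 mm above the soles; it then springs shut under the bar. Hook works either way round (180 degrees).
- slice_eye (a point): Centre of the top bar of the lifting eye on the fixed round tree slice (240 mm across plus bark, 40 thick). Eye: upright bow of 10 mm steel bar; top bar level along y, 76 mm above the slice's face, 116 above the bench; legs at y = +-37. Grip bar must lie along this x (10 degrees), centred within 8 mm in x, 15 in y. With feet on the slice the gate has shut. The eye on the plank is alike.
- open_grip (a point): Centre of the round wooden knob (56 mm across, 34 high, centre 127 mm above the bench) of the other carrying handle: a plain open hook without a gate, 144 mm tall, standing loose on the bench. Not to be used, nor knocked over.
Not all that is in view belongs to the job. What is shaped like the part that bears snap_grip but pink or yellow is not meant.

How it is judged (in metres and radians):
On the way:
1. the snap hook, held by its grip, is pressed on the slice's eye so that the eye swings the gate open (value of joint gate above 0.3 rad and horizontal distance between slice_eye and snap_grip below 0.035 m and z of slice_eye in the frame of snap_grip above -0.112 m and distance between the grasp point and snap_grip below 0.045 m), for 0.05 s.
At the end, for the whole second after the job is handed in: The top bar of the round slice's eye lies inside the snap hook's arch, above the gate (bar within 23 mm of the arch's middle along the grip, 30 mm across it, and 34 to 100 mm below the grip's centre), the gate is shut (below 0.12 rad) and the handle stands upright within 15 degrees, released (x of slice_eye in the frame of snap_grip between -0.023 and 0.023 m and y of slice_eye in the frame of snap_grip between -0.03 and 0.03 m and z of slice_eye in the frame of snap_grip between -0.1 and -0.034 m and value of joint gate below 0.12 rad and angle between snap_grip's own z axis and vertical below 0.26 rad); the robot touches nothing.
It fails at once if the open hook with the round knob is knocked over (angle between open_grip's own z axis and vertical above 0.6 rad).
It also fails if it takes over 43 s, if anything falls off the work surface, if the arm or the gripper's body presses on something with over 40 N, if the wrist force passes 120 N, or if a joint passes its speed limit or range.

ROBOT

A 7-joint arm with a two-finger parallel gripper is mounted at the origin on the work surface. World frame = base frame: x ahead of the robot, y to its left, z up, the work surface at z = 0. Lengths are in m, angles in degrees, forces in N, time in s.
With the tool pointing down it reaches from about 0.4 to 0.85 m from the base axis. Payload 4.5 kg.
Tool frame: the origin (TCP) lies between the finger pads; the fingertips stand manip.finger_overhang ahead of it and the grasp point (between the pads) lies 5 mm behind it (manip.finger_overhang is the distance from the TCP to the fingertips, in m); z points along the fingers, y is the line along which they close (so a half turn about z gives the same grasp; the last joint's range is limited). The gripper opens to 85 mm and grips with 20 to 120 N. Pads are 22 mm wide; open, the fingers measure 114 mm over their backs; the gripper's body (76 mm by 85 mm) begins 54 mm behind the grasp point. The pads swing forward as they close: fully open they stand 13 mm farther back than shut.
Start: joints at [-69.053, 39.483, -11.15, 89.685, 9.013, 51.709, -12.324], TCP at [0.204, 0.591, 0.212] pointing down, gripper open.
Joint ranges: [-172.22, 172.22], [-26.19, 119.32], [-84.43, 86.54], [7.71, 146.69], [-57.33, 237.33], [2.42, 119.75], [-152.13, 152.13]. Speed limits (degrees/s): [147.25, 147.25, 180, 180, 180, 180, 180].

INTERFACE

Orientations are given as a 3x3 rotation matrix whose columns are the frame's x, y, z axes.
In Python, from plant import manip gives the robot as it stands.
- The arm moves only by the tool drive_tool, never from a script. Its argument "plan" is a list of rows, each an object with "hand": the closure in counts, from 0 (fully open) to 255 (shut); "linear": the shift along the tool's x, y, z normalised to -1 to 1, where 1 is 0.8 m, a list of three; "spin": the turn about the tool's z normalised to -1 to 1, where 1 is pi/2 rad. A call has 1 to 20 rows; each row is the pose to reach, as a shift and turn from the pose commanded when the call began, along the tool's axes at that moment; what a row does not reach only later rows make up. A row lasts 1/12 s, in which the tool goes at most 41.7 mm and 7.16 degrees, less where a joint would pass 70% of its speed; a pose out of reach is approached as far as the arm can. A call with a number of a shift or a turn outside -1 to 1 is refused whole. A call with a gripper value outside its range is refused whole. The fingers move at their own pace and stop on an object; the grip force is fixed at half the most. Time passes only in rows, so rows that repeat a pose let the fingers close. It gives the time, the measured TCP pose, the force, the opening and the grip force at its end, in the units of the state.
- manip.observe(): the state, without advancing time (a new reading comes with each control period).
- manip.get_image(name): name is "scene" or "top" or "wrist"; returns the picture (400x640x3 uint8, red, green, blue); there is no depth.
- manip.camera_params(name): a dict with "fovy" (degrees; the focal length in pixels is half the picture's height over the tangent of half this angle, whatever the lens; pixels are square), "cx", "cy" (the principal point, pixels), "rvec" (rotation vector, rad) and "tvec" (3), from world to camera coordinates, as OpenCV has them. Camera axes: x right, y down, z forward; pixel columns grow to the right and rows downward; lengths in m; the calibration is good to about 2 mm. A picture is of the moment at which its call begins: read the wrist's pose just before it. camera_params takes no time and is no camera call; for the wrist camera it gives the pose at the moment of the call.
- manip.finish_job(): hands the job in; it is judged then, once.
The state is a dict: "time": time; "qpos": joint angles; "joint_velocities": joint speeds; "tau": joint torques, N m; "position": TCP position; "tcp_rot": TCP orientation; "contact_force": force on the tool from outside, world axes, zero at the start; "torque": the same for the moment, N m; "finger_gap": finger opening in m; "grasp_force": force on a finger pad.
Only numpy, scipy, OpenCV 4.12 (cv2) and the standard library are available. Lean on these libraries where they do the work, as an engineer would, in place of code of your own. Each camera call takes 0.05 s, during which the arm holds its last target. There are 200 camera calls.

## Working session

There is one attempt and no reset: what is moved stays moved. The work goes in short steps, Python scripts to look and compute and a tool call to move; the robot and the scene stay as the last step left them, time stands still between calls to the robot, and variables do not carry over. Pictures are saved under pics/ and viewed, at most 13 in all, crops included, and the job is handed in when it is done.

Besides the shell and the picture viewer there is one more tool, called after "Emit:" by a JSON object that holds its "api" and its "payload", one argument or row to a line. drive_tool: Moves the arm, as the interface text tells. Its arguments: {"type":"object","properties":{"plan":{"type":"array"}},"required":["plan"]}

```bash
mkdir -p pics; cat > h.py <<'E'
import numpy as np, cv2
from plant import manip
def cam(n):
    p=manip.camera_params(n); f=200/np.tan(np.radians(p['fovy'])/2)
    R=cv2.Rodrigues(np.array(p['rvec'],float))[0]; t=np.array(p['tvec'],float).ravel()
    return np.array([[f,0,p['cx']],[0,f,p['cy']],[0,0,1]]),R,t
def ray(n,px,c=None):
    K,R,t=c or cam(n); d=R.T@np.linalg.inv(K)@[px[0],px[1],1]; return -R.T@t,d
def onz(n,px,z,c=None):
    o,d=ray(n,px,c); return o+d*(z-o[2])/d[2]
def proj(n,P,c=None):
    K,R,t=c or cam(n); q=K@(R@np.array(P)+t); return q[:2]/q[2]
def snap(n,name):
    im=manip.get_image(n); cv2.imwrite('pics/'+name,im[:,:,::-1]); return im
E
python3 - <<'E'
from h import *
s=manip.observe();print(s['time'],s['position'],np.round(s['tcp_rot'],3),s['finger_gap'],manip.finger_overhang)
a=snap('scene','s0.png');b=snap('top','t0.png')
for n in('scene','top'):print(n,cam(n))
E
```

```text
0.0 [0.20341434 0.59019633 0.21104531] [[-0.945  0.326 -0.001]
 [ 0.326  0.945 -0.002]
 [-0.    -0.002 -1.   ]] 0.08510176189994988 0.014
scene (array([[361.19390301,   0.        , 315.56902853],
       [  0.        , 361.19390301, 199.60308144],
       [  0.        ,   0.        ,   1.        ]]), array([[-0.0825097 ,  0.99658789, -0.00217543],
       [ 0.50786674,  0.04016904, -0.86049859],
       [-0.85747509, -0.0721043 , -0.50944817]]), array([-0.02639506, -0.11449112,  1.36728688]))
top (array([[493.15553307,   0.        , 321.60729811],
       [  0.        , 493.15553307, 197.60504697],
       [  0.        ,   0.        ,   1.        ]]), array([[ 2.07290392e-02, -9.99779612e-01,  3.32183133e-03],
       [-9.82226394e-01, -2.09848333e-02, -1.86523317e-01],
       [ 1.86551917e-01,  6.03658742e-04, -9.82444918e-01]]), array([0.06605418, 0.44836886, 1.51173684]))
```

View pics/s0.png

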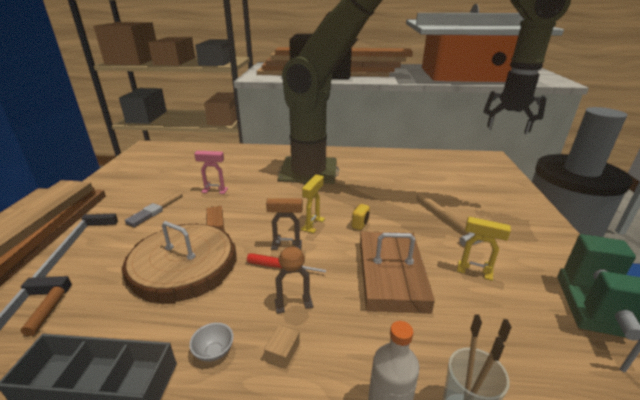

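View pics/t0.png

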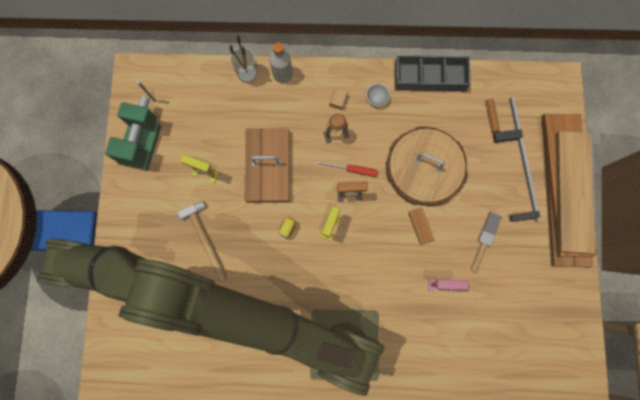

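Candidates for the snap-hook grip in the top view:
- brown bar grip at (352,187)
- round knob at (338,122), the open hook
- yellow handles at (196,163), (331,221) and (287,227)
- pink handle at (449,285)
- loose wood blocks at (421,226) and (339,99)

I choose the brown bar at (352,187), which is (284,205) in the scene view. I'll check it in a close crop.

```bash
python3 - <<'E'
from h import *
t=cv2.imread('pics/t0.png');s=cv2.imread('pics/s0.png')
a=cv2.resize(t[120:240,320:480],None,fx=5,fy=5,interpolation=2)[:,:,:]
b=cv2.resize(s[180:270,120:320],None,fx=4,fy=4,interpolation=2)
cv2.imwrite('pics/c0.png',a);cv2.imwrite('pics/c1.png',b)
E
```

```text
(no output)
```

View pics/c0.png

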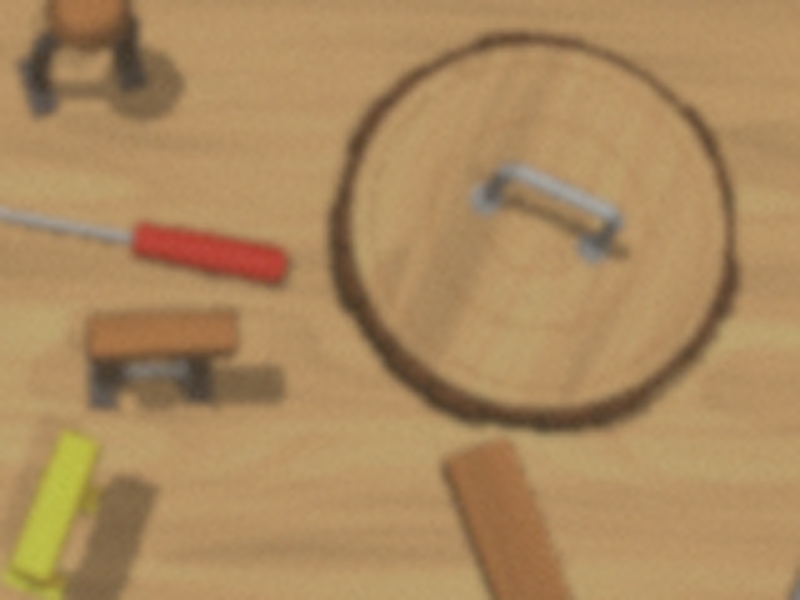

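View pics/c1.png

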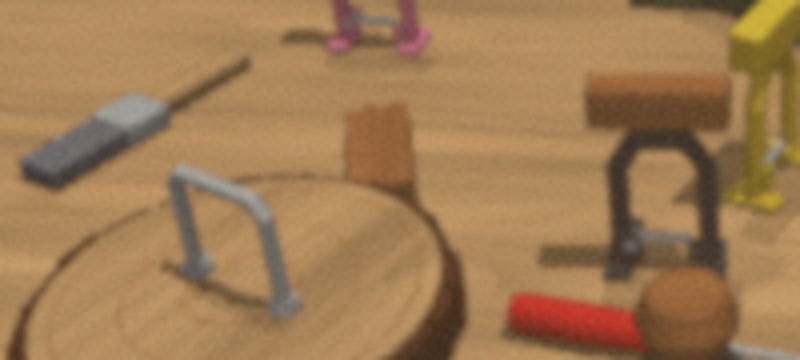

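The crop confirms it: a brown bar on a steel arch with the gate rod across it at (284,205) in the scene view. The round-slice eye's top bar runs from about (421.6,154) to (443.4,163) in the top view.

```bash
python3 - <<'E'
from h import *
ct,cs=cam('top'),cam('scene')
def tri(p,q):
    A=[];
    for c in((ct,p),(cs,q)):
        K,R,t=c[0];A.append((K@np.c_[R,t]))
    X=cv2.triangulatePoints(A[0],A[1],np.array(p,float),np.array(q,float)).ravel();return X[:3]/X[3]
T=lambda x,y:(320+x/5,120+y/5);S=lambda x,y:(120+x/4,180+y/4)
print('cam',-ct[1].T@ct[2])
print('tri grip',tri(T(162,336),S(658,102)),'tri eye',tri(T(562,192),S(222,191)))
print('grip z.135',onz('top',T(162,336),.135),onz('scene',S(658,102),.127))
e=[onz('top',T(508,170),.118),onz('top',T(617,215),.118)];print('eye',(e[0]+e[1])/2,e[1]-e[0],np.degrees(np.arctan2(*(e[1]-e[0])[[1,0]])))
es=[onz('scene',S(180,172),.116),onz('scene',S(264,212),.116)];print('eye scene',(es[0]+es[1])/2,np.degrees(np.arctan2(*(es[1]-es[0])[[1,0]])))
g=[onz('top',T(88,315),.142),onz('top',T(236,312),.142)];print(g,np.degrees(np.arctan2(*(g[1]-g[0])[[1,0]])))
g=[onz('scene',S(588,127),.112),onz('scene',S(728,127),.112)];print(g,np.degrees(np.arctan2(*(g[1]-g[0])[[1,0]])))
print('knob',onz('top',(338,122),.135))
E
```

```text
cam [0.15701308 0.074536   1.56861   ]
tri grip [ 0.46493231 -0.01504801  0.12356628] tri eye [ 0.56250512 -0.25924882  0.11057139]
grip z.135 [ 0.4626531  -0.01541059  0.135     ] [ 0.4704952  -0.01196592  0.127     ]
eye [ 0.56075393 -0.25928537  0.118     ] [-2.68781274e-02 -6.57544634e-02  2.22044605e-16] -112.23302876379765
eye scene [ 0.57097907 -0.2521011   0.116     ] 61.74368150909854
[array([0.47293293, 0.02897354, 0.142     ]), array([ 0.47663484, -0.05868802,  0.142     ])] -87.5818586602205
[array([ 0.4793919 , -0.05544208,  0.112     ]), array([0.47246704, 0.03181452, 0.112     ])] 94.53760064514563
knob [0.66481359 0.030325   0.135     ]
```

Emit:
{"api": "drive_tool", "payload": {
  "plan": [
    {"hand": 0, "linear": [-0.55, -0.61, -0.05], "spin": 0.75},
    {"hand": 0, "linear": [-0.55, -0.61, -0.05], "spin": 0.75},
    {"hand": 0, "linear": [-0.55, -0.61, -0.05], "spin": 0.75},
    {"hand": 0, "linear": [-0.55, -0.61, -0.05], "spin": 0.75},
    {"hand": 0, "linear": [-0.55, -0.61, -0.05], "spin": 0.75},
    {"hand": 0, "linear": [-0.55, -0.61, -0.05], "spin": 0.75},
    {"hand": 0, "linear": [-0.55, -0.61, -0.05], "spin": 0.75},
    {"hand": 0, "linear": [-0.55, -0.61, -0.05], "spin": 0.75},
    {"hand": 0, "linear": [-0.55, -0.61, -0.05], "spin": 0.75},
    {"hand": 0, "linear": [-0.55, -0.61, -0.05], "spin": 0.75},
    {"hand": 0, "linear": [-0.55, -0.61, -0.05], "spin": 0.75},
    {"hand": 0, "linear": [-0.55, -0.61, -0.05], "spin": 0.75},
    {"hand": 0, "linear": [-0.55, -0.61, -0.05], "spin": 0.75},
    {"hand": 0, "linear": [-0.55, -0.61, -0.05], "spin": 0.75},
    {"hand": 0, "linear": [-0.55, -0.61, -0.05], "spin": 0.75},
    {"hand": 0, "linear": [-0.55, -0.61, -0.05], "spin": 0.75},
    {"hand": 0, "linear": [-0.55, -0.61, -0.05], "spin": 0.75},
    {"hand": 0, "linear": [-0.55, -0.61, -0.05], "spin": 0.75},
    {"hand": 0, "linear": [-0.55, -0.61, -0.05], "spin": 0.75},
    {"hand": 0, "linear": [-0.55, -0.61, -0.05], "spin": 0.75}
  ]
}}

```text
time: 1.77
position: [0.4599, -0.0121, 0.2516]
tcp_rot: [[-0.064, 0.998, -0.001], [0.998, 0.064, 0.001], [0.001, -0.001, -1.0]]
contact_force: [0.2, -0.1, 0.2]
finger_gap: 0.0851
grasp_force: 0.0
```

```bash
python3 - <<'E'
from h import *
s=manip.observe();print(s['time'],s['position'],np.round(s['tcp_rot'],3),s['qpos'])
c=cam('wrist');snap('wrist','w0.png');np.save('w0.npy',np.array([c[0],c[1],np.tile(c[2],(3,1))]))
print(proj('wrist',[.465,-.015,.142],c))
E
```

```text
1.7667 [ 0.45988987 -0.01213742  0.25158391] [[-0.064  0.998 -0.001]
 [ 0.998  0.064  0.001]
 [ 0.001 -0.001 -1.   ]] [ -8.43228963  24.09040706   6.20904069 114.52548212  -3.89018952
  41.64444523   3.79691523]
[321.2456262  196.89398701]
```

View pics/w0.png

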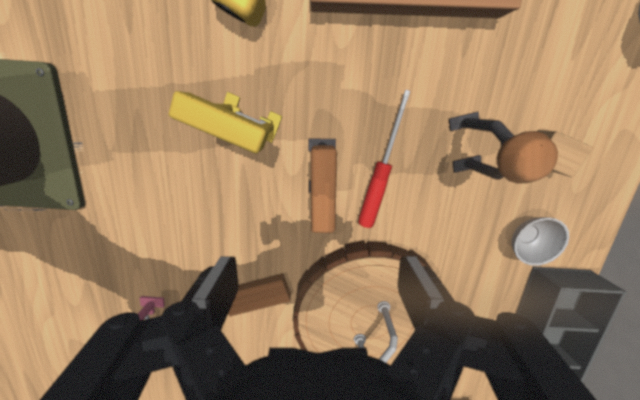

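Wrist view: the brown grip spans (311–335, 148–232), nearly aligned with the image vertical. The slice eye is at (385,330), partly visible. The yellow handle at (220,120) is clear of the fingers.

```bash
python3 - <<'E'
from h import *
w=np.load('w0.npy');c=(w[0],w[1],w[2][0])
im=cv2.imread('pics/w0.png');h=cv2.cvtColor(im,cv2.COLOR_BGR2HSV)
roi=np.zeros(im.shape[:2],np.uint8);roi[140:240,300:348]=1
b=im.astype(int);m=((b[:,:,2]-b[:,:,0]>45)&(b[:,:,1]<120)&(roi>0)).astype(np.uint8)
m=cv2.morphologyEx(m,cv2.MORPH_OPEN,np.ones((3,3)))
n,l,st,_=cv2.connectedComponentsWithStats(m);k=1+st[1:,4].argmax();print(st[k])
r=cv2.minAreaRect(np.argwhere(l==k)[:,::-1].astype(np.float32));print(r)
P=np.array([onz('',q,.142,c) for q in cv2.boxPoints(r)]);print(np.round(P,4),P.mean(0))
# eye bar seen
for q in((384,305),(395,338),(388,360)):print(onz('',q,.116,c))
E
```

```text
[ 300  147   48   93 2289]
((323.4999694824219, 192.99996948242188), (46.99999237060547, 91.99998474121094), -0.0)
[[ 0.4457 -0.0631  0.142 ]
 [ 0.4415  0.0333  0.142 ]
 [ 0.486   0.0362  0.142 ]
 [ 0.4954 -0.0599  0.142 ]] [ 0.46715738 -0.01340602  0.142     ]
[ 0.5549429  -0.16151015  0.116     ]
[ 0.57685053 -0.21294474  0.116     ]
[ 0.57307152 -0.25130642  0.116     ]
```

```bash
python3 - <<'E'
from h import *
w=np.load('w0.npy');c=(w[0],w[1],w[2][0])
im=cv2.imread('pics/w0.png');hs=cv2.cvtColor(im,cv2.COLOR_BGR2HSV)
print(im[190,323],im[190,345],im[170,300])
L=cv2.cvtColor(im,cv2.COLOR_BGR2GRAY)[140:240,300:348]
t,m=cv2.threshold(cv2.GaussianBlur(im[140:240,300:348,1],(3,3),0),0,1,cv2.THRESH_BINARY_INV+cv2.THRESH_OTSU)
n,l,st,_=cv2.connectedComponentsWithStats(m);k=1+st[1:,4].argmax();print(t,st[k])
pts=np.argwhere(l==k)[:,::-1]; pts=pts[(pts[:,1]>15)&(pts[:,1]<80)]
for y in(20,40,60,80):
    x=np.where(l[y]==k)[0];print(y+140,x.min()+300,x.max()+300)
for q in((323.5,148),(323.5,232),(323.5,190)):print(onz('',q,.142,c))
E
```

```text
[ 75 110 161] [123 167 204] [120 162 200]
134.0 [   0    0   48  100 3251]
160 310 337
180 308 336
200 308 335
220 301 342
[0.46380811 0.03379292 0.142     ]
[ 0.47000187 -0.0534419   0.142     ]
[ 0.46675085 -0.00765353  0.142     ]
```

Emit:
{"api": "drive_tool", "payload": {
  "plan": [
    {"hand": 0, "linear": [0, 0.0075, 0.04], "spin": 0},
    {"hand": 0, "linear": [0, 0.0075, 0.07], "spin": 0},
    {"hand": 0, "linear": [0, 0.0075, 0.1], "spin": 0},
    {"hand": 0, "linear": [0, 0.0075, 0.13], "spin": 0},
    {"hand": 0, "linear": [0, 0.0075, 0.15], "spin": 0},
    {"hand": 0, "linear": [0, 0.0075, 0.16], "spin": 0},
    {"hand": 0, "linear": [0, 0.0075, 0.16], "spin": 0},
    {"hand": 0, "linear": [0, 0.0075, 0.16], "spin": 0},
    {"hand": 100, "linear": [0, 0.0075, 0.16], "spin": 0},
    {"hand": 150, "linear": [0, 0.0075, 0.16], "spin": 0},
    {"hand": 255, "linear": [0, 0.0075, 0.16], "spin": 0},
    {"hand": 255, "linear": [0, 0.0075, 0.16], "spin": 0},
    {"hand": 255, "linear": [0, 0.0075, 0.16], "spin": 0},
    {"hand": 255, "linear": [0, 0.0075, 0.16], "spin": 0},
    {"hand": 255, "linear": [0, 0.0075, 0.16], "spin": 0},
    {"hand": 255, "linear": [0, 0.0075, 0.16], "spin": 0},
    {"hand": 255, "linear": [0, 0.0075, 0.16], "spin": 0},
    {"hand": 255, "linear": [0, 0.0075, 0.16], "spin": 0}
  ]
}}

```text
time: 3.32
position: [0.4666, -0.0134, 0.1238]
tcp_rot: [[-0.061, 0.998, -0.0], [0.998, 0.061, 0.0], [0.0, -0.0, -1.0]]
contact_force: [0.2, 0.3, 0.4]
finger_gap: -0.0
grasp_force: 0.0
```

```bash
python3 - <<'E'
from h import *
s=manip.observe();print(s['time'],s['position'],s['finger_gap'],s['grasp_force'])
w=snap('wrist','w1.png');a=snap('scene','s1.png')
a=cv2.resize(a[150:290,200:380],None,fx=2.8,fy=2.8,interpolation=2)
w=w[::1]
v=np.zeros((600,800,3),np.uint8);v[:392,:504]=a[:392,:504];v[392:592,504-504:320]=cv2.resize(w,(320,200));
cv2.imwrite('pics/v1.png',v[:,:,::-1])
E
```

```text
3.3167 [ 0.46657502 -0.0134079   0.12382498] -1.2238429665008502e-05 0.0
```

View pics/v1.png

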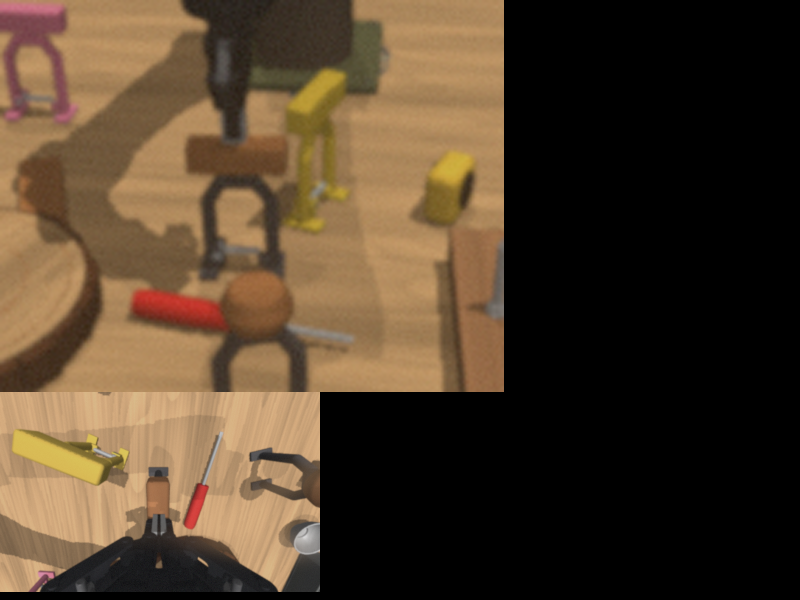

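The handle still stands unmoved at scene (284.6,205.4). The shut fingers end at about scene (283,200), so they are above or behind the grip and it was not taken. I'll check where the reported TCP should project.

```bash
python3 - <<'E'
from h import *
s=manip.observe();p=s['position'];R=s['tcp_rot']
for d in(-.05,-.03,0,.014):
    q=p+np.array(R)[:,2]*d;print(d,proj('scene',q),proj('top',q),proj('wrist',q))
o,_=ray('wrist',(320,200));print('wrist cam',o)
G=[.466,-.012]
for z in(.112,.142):print(z,proj('scene',G+[z]),proj('wrist',G+[z]))
# ends of grip
for y in(.033,-.057):print(proj('wrist',[.466,y,.142]),proj('scene',[.479,y,.112]),proj('scene',[.479,y,.142]))
im=cv2.imread('pics/w1.png');cv2.imwrite('pics/w1c.png',cv2.resize(im[120:340,220:420],None,fx=2.7,fy=2.7,interpolation=2))
E
```

```text
-0.05 [283.28771513 188.24717165] [352.58118845 183.07479021] [314.7908052  295.25404397]
-0.03 [283.67584944 195.36286909] [352.13756543 184.54359362] [315.130285   271.29863553]
0 [284.24166252 205.73596528] [351.49425999 186.67353092] [315.50407504 244.9221238 ]
0.014 [284.49921904 210.45776959] [351.2027552  187.63868197] [315.64051486 235.2942414 ]
wrist cam [0.46274429 0.06978608 0.28362362]
0.112 [285.03838021 209.63512325] [314.87424315 234.77746066]
0.142 [284.49143622 199.40235842] [314.4082411  257.58314835]
[319.42030949 181.15354451] [302.1726205  213.18200645] [301.91371067 202.84371168]
[310.22287346 321.40629798] [266.41641275 211.63939964] [265.54421599 201.35008791]
```

View pics/w1c.png

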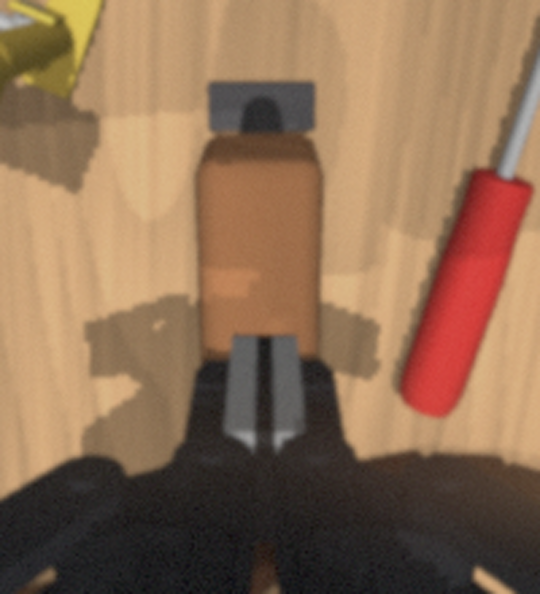

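The shut fingertips sit at the grip's top face, about 144 mm up, roughly 33 mm higher than the overhang figure implies. The open fingers in the earlier wrist view are short by a similar amount. So the physical fingertips lie about 2 cm behind the reported TCP, and I need to go lower. I'll open, go 25 mm deeper and close; the gripper body still clears the grip.

Emit:
{"api": "drive_tool", "payload": {
  "plan": [
    {"hand": 0, "linear": [0, 0, 0], "spin": 0},
    {"hand": 0, "linear": [0, 0, 0], "spin": 0},
    {"hand": 0, "linear": [0, 0, 0], "spin": 0},
    {"hand": 0, "linear": [0, 0, 0], "spin": 0},
    {"hand": 0, "linear": [0, 0, 0], "spin": 0},
    {"hand": 0, "linear": [0, 0, 0], "spin": 0},
    {"hand": 0, "linear": [0, 0, 0.01], "spin": 0},
    {"hand": 0, "linear": [0, 0, 0.02], "spin": 0},
    {"hand": 0, "linear": [0, 0, 0.031], "spin": 0},
    {"hand": 0, "linear": [0, 0, 0.031], "spin": 0},
    {"hand": 0, "linear": [0, 0, 0.031], "spin": 0},
    {"hand": 150, "linear": [0, 0, 0.031], "spin": 0},
    {"hand": 255, "linear": [0, 0, 0.031], "spin": 0},
    {"hand": 255, "linear": [0, 0, 0.031], "spin": 0},
    {"hand": 255, "linear": [0, 0, 0.031], "spin": 0},
    {"hand": 255, "linear": [0, 0, 0.031], "spin": 0},
    {"hand": 255, "linear": [0, 0, 0.031], "spin": 0},
    {"hand": 255, "linear": [0, 0, 0.031], "spin": 0},
    {"hand": 255, "linear": [0, 0, 0.031], "spin": 0}
  ]
}}

```text
time: 5.0
position: [0.4664, -0.0134, 0.0994]
tcp_rot: [[-0.061, 0.998, -0.0], [0.998, 0.061, 0.0], [0.0, 0.0, -1.0]]
contact_force: [-1.3, 0.8, 6.6]
finger_gap: 0.0249
grasp_force: 59.3
```

Emit:
{"api": "drive_tool", "payload": {
  "plan": [
    {"hand": 255, "linear": [0, 0, -0.02], "spin": 0},
    {"hand": 255, "linear": [0, 0, -0.05], "spin": 0},
    {"hand": 255, "linear": [0, 0, -0.08], "spin": 0},
    {"hand": 255, "linear": [0, 0, -0.11], "spin": 0},
    {"hand": 255, "linear": [0, 0, -0.14], "spin": 0},
    {"hand": 255, "linear": [0, 0, -0.17], "spin": 0},
    {"hand": 255, "linear": [0, 0, -0.2], "spin": 0},
    {"hand": 255, "linear": [0, 0, -0.225], "spin": 0},
    {"hand": 255, "linear": [0, 0, -0.225], "spin": 0}
  ]
}}

```text
time: 5.75
position: [0.4686, -0.0135, 0.282]
tcp_rot: [[-0.061, 0.998, 0.007], [0.998, 0.061, 0.0], [0.0, 0.007, -1.0]]
contact_force: [1.0, 0.3, -3.8]
finger_gap: 0.0246
grasp_force: 60.6
```

Emit:
{"api": "drive_tool", "payload": {
  "plan": [
    {"hand": 255, "linear": [-0.02, 0.01, 0], "spin": -0.04},
    {"hand": 255, "linear": [-0.05, 0.025, 0], "spin": -0.1},
    {"hand": 255, "linear": [-0.08, 0.04, 0], "spin": -0.16},
    {"hand": 255, "linear": [-0.11, 0.06, 0], "spin": -0.22},
    {"hand": 255, "linear": [-0.14, 0.075, 0], "spin": -0.28},
    {"hand": 255, "linear": [-0.17, 0.09, 0], "spin": -0.34},
    {"hand": 255, "linear": [-0.2, 0.105, 0], "spin": -0.4},
    {"hand": 255, "linear": [-0.23, 0.12, 0], "spin": -0.46},
    {"hand": 255, "linear": [-0.26, 0.14, 0], "spin": -0.52},
    {"hand": 255, "linear": [-0.29, 0.155, 0], "spin": -0.58},
    {"hand": 255, "linear": [-0.32, 0.17, 0], "spin": -0.64},
    {"hand": 255, "linear": [-0.345, 0.185, 0], "spin": -0.69},
    {"hand": 255, "linear": [-0.36, 0.193, 0], "spin": -0.705},
    {"hand": 255, "linear": [-0.36, 0.193, 0], "spin": -0.705},
    {"hand": 255, "linear": [-0.36, 0.193, 0], "spin": -0.705},
    {"hand": 255, "linear": [-0.36, 0.193, 0], "spin": -0.705},
    {"hand": 255, "linear": [-0.36, 0.193, 0], "spin": -0.705}
  ]
}}

```text
time: 7.17
position: [0.6378, -0.2897, 0.2781]
tcp_rot: [[-0.921, 0.39, -0.002], [0.39, 0.921, 0.002], [0.002, 0.001, -1.0]]
contact_force: [-0.7, 0.2, -3.7]
finger_gap: 0.0249
grasp_force: 60.6
```

```bash
python3 - <<'E'
from h import *
s=manip.observe();print(s['time'],s['position'],np.round(s['tcp_rot'],3),s['finger_gap'])
c=cam('wrist');snap('wrist','w2.png');np.save('w2.npy',np.array([c[0],c[1],np.tile(c[2],(3,1))]))
print(proj('',[.562,-.259,.116],c))
E
```

```text
7.1667 [ 0.63775813 -0.28971458  0.27810455] [[-0.921  0.39  -0.002]
 [ 0.39   0.921  0.002]
 [ 0.002  0.001 -1.   ]] 0.024919640902000332
[315.22059962 106.45668777]
```

View pics/w2.png

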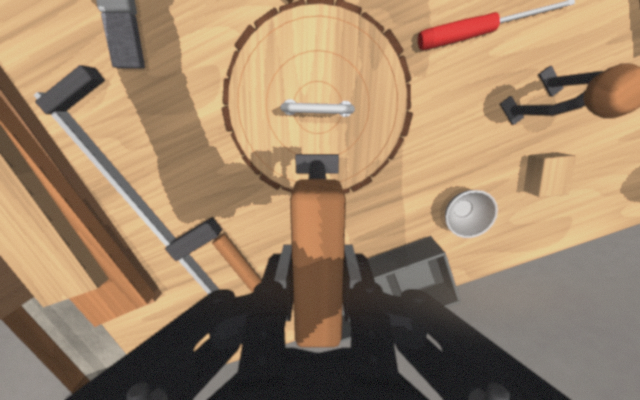

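The eye's top bar is at about (287,107)–(349,109). The handle is held with its grip spanning (319,182)–(319,346) and its far foot at (317,163). Everything is closely aligned.

```bash
python3 - <<'E'
from h import *
w=np.load('w2.npy');c=(w[0],w[1],w[2][0]);s=manip.observe();p=np.array(s['position']);R=np.array(s['tcp_rot'])
T=lambda P:np.round(R.T@(P-p),4)
for q in((287,107),(349,109),(318,108)):print('eye',onz('',q,.118,c),T(onz('',q,.118,c)))
dz=p[2]-.0994
for q in((319,182),(319,346)):print('grip top',T(onz('',q,.142+dz,c)))
for q in((297,154),(338,154),(317.5,154)):print('foot top',T(onz('',q,.008+dz,c)))
print('cam',T(ray('',(0,0),c)[0]), c[0][0,0])
g=cv2.cvtColor(cv2.imread('pics/w2.png'),cv2.COLOR_BGR2GRAY)
r=g[95:122,270:365];m=(r>np.percentile(r,93)).astype(np.uint8);
pts=np.argwhere(m)[:,::-1]+[270,95];print(cv2.fitLine(pts.astype(np.float32),cv2.DIST_HUBER,0,.01,.01).ravel())
E
```

```text
eye [ 0.55065192 -0.28723441  0.118     ] [ 0.0812 -0.0317  0.1607]
eye [ 0.5786398  -0.22638226  0.118     ] [0.0792 0.0352 0.1607]
eye [ 0.56462982 -0.25684322  0.118     ] [0.0802 0.0017 0.1607]
grip top [ 0.0512  0.0019 -0.0425]
grip top [-0.0384  0.0021 -0.0427]
foot top [ 0.0417 -0.017   0.0914]
foot top [0.0417 0.0195 0.0915]
foot top [0.0417 0.0012 0.0915]
cam [ 0.0819  0.0012 -0.1594] 281.3303519390884
[9.9933976e-01 3.6333073e-02 3.1817453e+02 1.0700520e+02]
```

Emit:
{"api": "drive_tool", "payload": {
  "plan": [
    {"hand": 255, "linear": [0.02, 0, 0], "spin": 0.01},
    {"hand": 255, "linear": [0.05, 0, 0], "spin": 0.019},
    {"hand": 255, "linear": [0.08, 0, 0], "spin": 0.019},
    {"hand": 255, "linear": [0.095, 0, 0], "spin": 0.019},
    {"hand": 255, "linear": [0.095, 0, 0], "spin": 0.019},
    {"hand": 255, "linear": [0.095, 0, 0], "spin": 0.019},
    {"hand": 255, "linear": [0.095, 0, 0], "spin": 0.019},
    {"hand": 255, "linear": [0.095, 0, 0], "spin": 0.019}
  ]
}}

```text
time: 7.88
position: [0.5693, -0.2617, 0.2792]
tcp_rot: [[-0.908, 0.419, 0.001], [0.419, 0.908, -0.0], [-0.001, 0.0, -1.0]]
contact_force: [-0.2, 0.2, -3.7]
finger_gap: 0.0249
grasp_force: 60.6
```

```bash
python3 - <<'E'
from h import *
s=manip.observe();p=np.array(s['position']);R=np.array(s['tcp_rot']);print(s['time'],p,np.round(R,3))
e=np.array([.5646,-.2568,.116]);print('eye in tool',R.T@(e-p))
a=snap('scene','s3.png');t=snap('top','t3.png')
print(proj('scene',e))
v=np.zeros((560,800,3),np.uint8);v[:,:480]=cv2.resize(a[120:260,110:230],(480,560),interpolation=2)
v[:320,480:]=cv2.resize(t[120:200,390:470],(320,320),interpolation=2);cv2.imwrite('pics/v3.png',v[:,:,::-1])
E
```

```text
7.8833 [ 0.56933775 -0.26174196  0.27916649] [[-0.908  0.419  0.001]
 [ 0.419  0.908 -0.   ]
 [-0.001  0.    -1.   ]]
eye in tool [0.00657171 0.00244959 0.16315939]
[174.46712628 226.23133592]
```

View pics/v3.png

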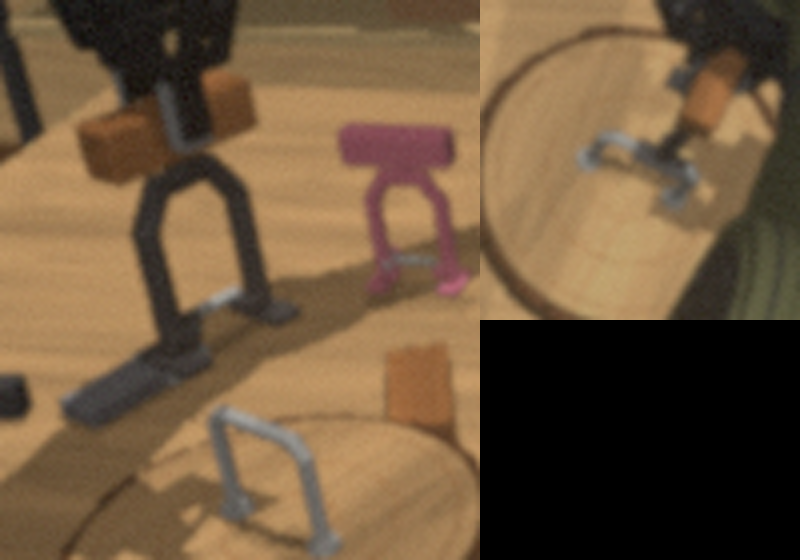

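The handle hangs upright with the arch perpendicular to the eye bar, and the offset is about 2–3 mm. I'll press down.

Emit:
{"api": "drive_tool", "payload": {
  "plan": [
    {"hand": 255, "linear": [0.0025, 0, 0.015], "spin": 0},
    {"hand": 255, "linear": [0.0025, 0, 0.035], "spin": 0},
    {"hand": 255, "linear": [0.0025, 0, 0.055], "spin": 0},
    {"hand": 255, "linear": [0.0025, 0, 0.075], "spin": 0},
    {"hand": 255, "linear": [0.0025, 0, 0.09], "spin": 0},
    {"hand": 255, "linear": [0.0025, 0, 0.1], "spin": 0},
    {"hand": 255, "linear": [0.0025, 0, 0.11], "spin": 0},
    {"hand": 255, "linear": [0.0025, 0, 0.12], "spin": 0},
    {"hand": 255, "linear": [0.0025, 0, 0.125], "spin": 0},
    {"hand": 255, "linear": [0.0025, 0, 0.13], "spin": 0},
    {"hand": 255, "linear": [0.0025, 0, 0.135], "spin": 0},
    {"hand": 255, "linear": [0.0025, 0, 0.14], "spin": 0},
    {"hand": 255, "linear": [0.0025, 0, 0.145], "spin": 0},
    {"hand": 255, "linear": [0.0025, 0, 0.15], "spin": 0},
    {"hand": 255, "linear": [0.0025, 0, 0.155], "spin": 0},
    {"hand": 255, "linear": [0.0025, 0, 0.16], "spin": 0},
    {"hand": 255, "linear": [0.0025, 0, 0.165], "spin": 0},
    {"hand": 255, "linear": [0.0025, 0, 0.17], "spin": 0},
    {"hand": 255, "linear": [0.0025, 0, 0.172], "spin": 0},
    {"hand": 255, "linear": [0.0025, 0, 0.172], "spin": 0}
  ]
}}

```text
time: 9.65
position: [0.5658, -0.2605, 0.1406]
tcp_rot: [[-0.908, 0.419, -0.002], [0.419, 0.908, 0.001], [0.002, -0.0, -1.0]]
contact_force: [0.1, 0.2, -4.3]
finger_gap: 0.0245
grasp_force: 63.0
```

Emit:
{"api": "drive_tool", "payload": {
  "plan": [
    {"hand": 255, "linear": [0, 0, 0.002], "spin": 0},
    {"hand": 255, "linear": [0, 0, 0.002], "spin": 0},
    {"hand": 255, "linear": [0, 0, 0.002], "spin": 0}
  ]
}}

```text
time: 9.9
position: [0.5666, -0.2609, 0.14]
tcp_rot: [[-0.908, 0.419, 0.0], [0.419, 0.908, 0.0], [-0.0, 0.0, -1.0]]
contact_force: [0.3, -1.3, -4.4]
finger_gap: 0.0248
grasp_force: 63.0
```

```bash
python3 - <<'E'
from h import *
a=snap('scene','s4.png')
cv2.imwrite('pics/v4.png',cv2.resize(a[160:280,110:250],(700,600),interpolation=2)[:,:,::-1])
E
```

```text
(no output)
```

View pics/v4.png

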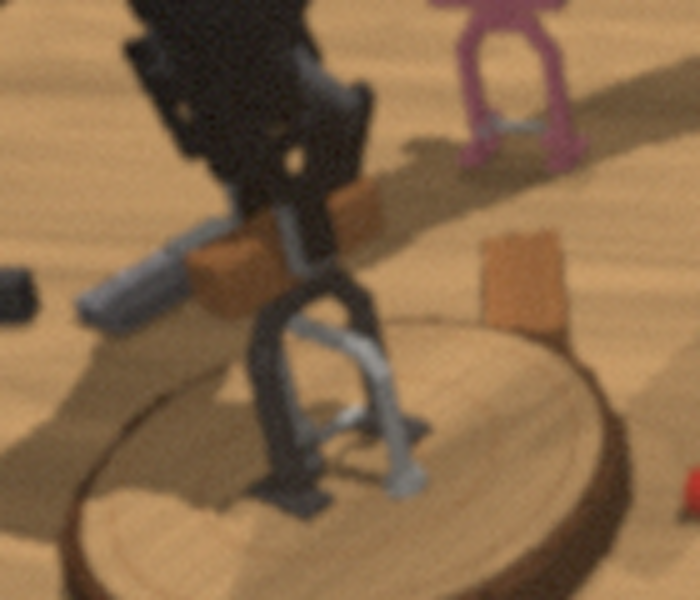

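The eye bar passes through the arch at about crop (335,335), and the gate is shut below it at (335,425), with the feet on the slice. I'll release and retreat.

Emit:
{"api": "drive_tool", "payload": {
  "plan": [
    {"hand": 0, "linear": [0, 0, 0], "spin": 0},
    {"hand": 0, "linear": [0, 0, 0], "spin": 0},
    {"hand": 0, "linear": [0, 0, 0], "spin": 0},
    {"hand": 0, "linear": [0, 0, 0], "spin": 0},
    {"hand": 0, "linear": [0, 0, 0], "spin": 0},
    {"hand": 0, "linear": [0, 0, 0], "spin": 0},
    {"hand": 0, "linear": [0, 0, 0], "spin": 0},
    {"hand": 0, "linear": [0, 0, -0.02], "spin": 0},
    {"hand": 0, "linear": [0, 0, -0.04], "spin": 0},
    {"hand": 0, "linear": [0, 0, -0.07], "spin": 0},
    {"hand": 0, "linear": [0, 0, -0.1], "spin": 0},
    {"hand": 0, "linear": [0, 0, -0.13], "spin": 0},
    {"hand": 0, "linear": [0, 0, -0.16], "spin": 0},
    {"hand": 0, "linear": [0, 0, -0.18], "spin": 0},
    {"hand": 0, "linear": [0, 0, -0.18], "spin": 0},
    {"hand": 0, "linear": [0, 0, -0.18], "spin": 0},
    {"hand": 0, "linear": [0, 0, -0.18], "spin": 0}
  ]
}}

```text
time: 11.37
position: [0.5657, -0.2606, 0.2827]
tcp_rot: [[-0.908, 0.419, -0.002], [0.419, 0.908, 0.001], [0.002, -0.0, -1.0]]
contact_force: [-0.4, 0.4, -1.0]
finger_gap: 0.0854
grasp_force: 0.0
```

```bash
python3 - <<'E'
from h import *
a=snap('scene','s5.png')
cv2.imwrite('pics/v5.png',cv2.resize(a[140:280,110:320],(780,520),interpolation=2)[:,:,::-1])
E
```

```text
(no output)
```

View pics/v5.png

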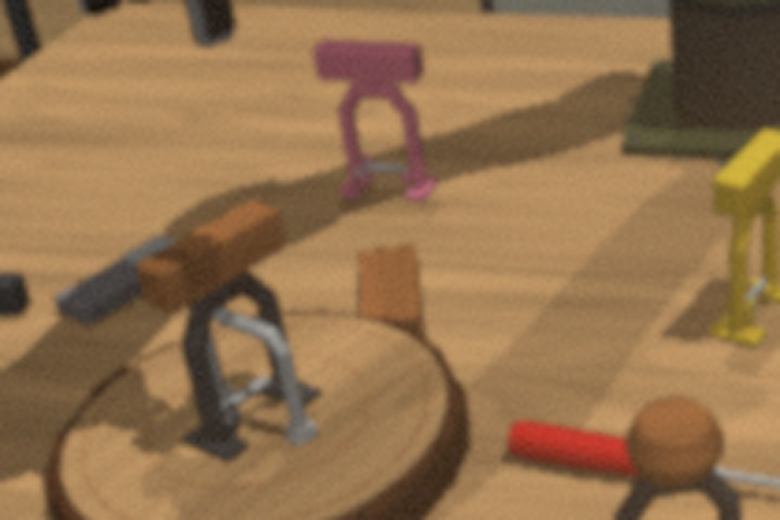

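The handle stands upright and clipped on, the gate at (245,388) is shut, the gripper is clear and the open hook is still standing.

```bash
python3 -c "
from plant import manip
print(manip.finish_job())"
```

```text
the job is handed in; nothing more can be done
None
```

The snap-hook handle is clipped upright on the round slice's eye with its gate shut beneath the bar, released and handed in at about 11.4 s; the judge returned no verdict, and my only view of the gate was after it had sprung shut, so the 0.3 rad opening was not measured.

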